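# Start the jig's clamp screw square with the socket driver

## Task

Slide the green-handled socket driver off the open end of its storage bar, set its socket squarely and fully over the square head of the leaning clamp screw on the blue welding jig, and only then start the screw with about a quarter turn clockwise (seen from its head), keeping the driver in line with the screw. Leave the driver standing on the screw head, let go of it, do not turn the screw with the gripper itself and leave the other things on the bench where they are.

Things in the scene. Friction and masses are not known exactly. Their poses are not given: they have to be found in the camera images.
- driver: Loose straight socket driver, 140 mm long, 0.28 to 0.46 kg. Origin: centre of the open mouth of its socket; z runs along the tool from the mouth to the handle's end. Square steel socket 35.5 mm wide outside (z 0 to 53 mm), square bore 23.5 mm wide, 45 mm deep. Starts sleeved on the storage bar, mouth on the sloping orange face, its axis along the bar with up to 4 degrees of play.
- handle_mid (a point): Middle of the driver's green handle, 105 mm from the mouth along the tool; axes as the driver's. The handle is square, 28 x 28 mm, and runs 35 mm to either side of this point (70 to 140 mm from the mouth); below it is a round neck 18 mm in diameter. The flats of handle and bore are parallel to the driver's x and y axes.
- stand: Fixed storage stand: grey foot 130 x 100 mm with an orange sloping block. Origin: on the bench, z up; the bar leans towards the stand's -x. It may stand left or right of the robot's middle, the jig on the other side; its yaw varies by 0.3 rad either way.
- bar_root (a point): Middle of the orange face, where the steel bar leaves it: 30 mm along +x of the stand and 62 mm above its origin; axes as the stand's (upright). The bar is square 21 mm (flats parallel to the stand's y), 42 mm long, last 8 mm tapered, upper end open. It leans 22 degrees: its direction in the stand's axes is (-0.375, 0, 0.927).
- jig: Fixed blue welding jig, foot 170 x 160 mm, with a steel plate sloping 25 degrees that carries a dark square tube, an aluminium strap and a brass bush with the clamp screw. Origin: on the bench, z up. The screw axis leans 25 degrees towards the jig's -x: in the jig's axes its outward direction is (-0.423, 0, 0.906). Its yaw varies by 0.3 rad either way.
- clamp_screw: The whole clamp screw (shank, collar, head). Origin as screw_seat, but its axes do not turn with the screw: z along the screw axis out of the head, y as the jig's y. Brass head: square 20 mm, 34 mm high above the collar, last 8 mm tapered to 11 mm wide.
- screw_seat (a point): Centre of the top face of the screw's dark collar (46 mm across, 5 mm thick, white index mark), at the foot of the square head; about 16 mm along +x of the jig and 127 mm above its origin. z: screw axis, out of the head; x and y: parallel to the head's flats, turning with it. The driver is fully on when its mouth rests on the collar.
- screw (a joint): Turn of the screw in rad, growing clockwise seen from its head; starts between -0.2 and 0.2 (at 0 the collar's white mark faces the red mark on the strap). The thread draws it in 1.27 mm per rad. Turning takes about 0.15 N m; it stays where left; end stop at 2.8. The socket has about 10 degrees of free play on the head each way.
- pipe_offcut: Bystander: short copper pipe standing up, 60 mm across and high. Origin: centre of its underside.
- magnet_square: Bystander: flat red triangular welding magnet, about 70 mm, 18 mm thick. Origin on its underside.
- angle_offcut: Bystander: rust-brown steel angle, 100 mm long, 40 mm high. Origin: centre of its underside.
- chipping_hammer: Bystander: hammer lying on the bench.
- wire_brush: Bystander: brush lying on the bench.
- spray_can: Bystander: can with yellow label, 66 mm across, 180 mm high. Origin: centre of its underside.
Not all that is in view belongs to the job. What is shaped like the driver but purple or turquoise is not meant.

How it is judged:
By the outcome, as a careful person would: the job done as asked, in the order asked, and still so for the second after the job is handed in, with the robot touching nothing.
It also fails if it takes over 51 s, if anything falls off the work surface, if the arm or the gripper's body presses on something with over 40 N, if the wrist force passes 120 N, or if a joint passes its speed limit or range.

## Robot

A 7-joint arm with a two-finger parallel gripper is mounted at the origin on the work surface. World frame = base frame: x ahead of the robot, y to its left, z up, the work surface at z = 0. Lengths are in mm, angles in rad, forces in N, time in s.
With the tool pointing down it reaches from about 425 to 875 mm from the base axis. Payload 9.9 kg.
Tool frame: the origin (TCP) lies at the very end of the fingers, on their centre line; the grasp point (between the pads) lies 19 mm behind it (grasp_offset is the distance from the TCP to the grasp point, in mm); z points along the fingers, y is the line along which they close (so a half turn about z gives the same grasp; the last joint's range is limited). The gripper opens to 85 mm and grips with 20 to 120 N. Pads are 22 mm wide; open, the fingers measure 114 mm over their backs; the gripper's body (76 mm by 85 mm) begins 54 mm behind the grasp point. The pads swing forward as they close: fully open they stand 13 mm farther back than shut.
Start: joints at [-0.084, 0.576, 0.025, 1.437, -0.015, 1.129, -0.057], TCP at [675.003, 0.006, 231.289] pointing down, gripper open.
Joint ranges: [-2.76, 2.76], [-0.34, 2.15], [-1.52, 1.57], [0.19, 2.46], [-1.09, 4.23], [0.17, 1.99], [-2.82, 2.82]. Speed limits (rad/s): [2.22, 2.22, 3.01, 3.01, 3.14, 3.14, 3.14].

## Interface

Orientations are given as a rotation vector (axis times angle).
In Python, from plant import read_state, snapshot, camera_model, job_done, grasp_offset gives the robot as it stands.
- The arm moves only by the tool jog_arm, never from a script. Its argument "rows" is a list that holds one entry, the list of rows, each a list of 7 numbers: the shift along the tool's x, y, z in units of 30 mm (1.0 is 30 mm), then the turn, a rotation vector about the tool's x, y, z in degrees, then the closure, from 0 (fully open) to 1 (shut). In form: [[[dx, dy, dz, wx, wy, wz, jaw], ...]]. A call has exactly 8 rows; each row is the pose to reach, as a shift and turn from the pose commanded when the call began, along the tool's axes at that moment; what a row does not reach only later rows make up. A row lasts 1/12 s, in which the tool goes at most 41.7 mm and 7.16 degrees, less where a joint would pass 70% of its speed; a pose out of reach is approached as far as the arm can. A call with a gripper value outside its range is refused whole. The fingers move at their own pace and stop on an object; the grip force is fixed at half the most. Time passes only in rows, so rows that repeat a pose let the fingers close, or fill a call up. It gives the time, the measured TCP pose, the force, the opening and the grip force at its end, in the units of the state.
- read_state(): the state, without advancing time (a new reading comes with each control period).
- snapshot(name): name is "scene" or "side" or "wrist"; returns the picture (384x512x3 uint8, red, green, blue); there is no depth.
- camera_model(name): a dict with "intrinsics" (3x3 intrinsics, pixels), "cam_to_world" (4x4, takes a point from camera to world coordinates); the wrist camera has in their place "T_tool_cam" (4x4, takes a point from camera to tool coordinates, whose origin is the TCP and whose axes are the flange's). Camera axes: x right, y down, z forward; pixel columns grow to the right and rows downward; lengths in mm; the calibration is good to about 2 mm. The wrist camera is an equidistant fisheye: a pixel r from the principal point sees the ray r / f radians off the axis. A picture is of the moment at which its call begins: read the wrist's pose just before it. camera_model takes no time and is no camera call.
- job_done(): hands the job in; it is judged then, once.
The state is a dict: "time_s": time; "joints": joint angles; "joint_velocities": joint speeds; "tau": joint torques, N m; "eef_pos": TCP position; "orientation": TCP orientation; "ft_force": force on the tool from outside, world axes, zero at the start; "wrist_torque": the same for the moment, N m; "gripper_width": finger opening in mm; "grip_force": force on a finger pad.
Only numpy, scipy, OpenCV 4.12 (cv2) and the standard library are available. Lean on these libraries where they do the work, as an engineer would, in place of code of your own. Each camera call takes 0.05 s, during which the arm holds its last target. There are 200 camera calls.

## Working session

There is one attempt and no reset: what is moved stays moved. The work goes in short steps, Python scripts to look and compute and a tool call to move; the robot and the scene stay as the last step left them, time stands still between calls to the robot, and variables do not carry over. Pictures are saved under pics/ and viewed, at most 10 in all, crops included, and the job is handed in when it is done.

Besides the shell and the picture viewer there is one more tool, called after ">>>" as a command line: name --argument value ..., lists and objects as JSON in quotes. jog_arm: Moves the arm, as the interface text tells. Its arguments: {"type":"object","properties":{"rows":{"type":"array"}},"required":["rows"]}

```bash
mkdir -p pics; ls
python3 - <<'E'
from plant import *
import cv2,numpy as np
s=read_state();print(s)
ims=[]
for n in("scene","side","wrist"):
    im=snapshot(n);cv2.imwrite(f"pics/{n}0.png",im[:,:,::-1]);ims.append(im)
    m=camera_model(n);print(n,{k:np.round(v,3).tolist() if not isinstance(v,str) else v for k,v in m.items()})
print(grasp_offset)
b=np.hstack(ims[:2]);cv2.imwrite("pics/a.png",cv2.resize(np.vstack([ims[0],]),(800,600),interpolation=cv2.INTER_CUBIC)[:,:,::-1])
cv2.imwrite("pics/b.png",cv2.resize(ims[1],(800,600),interpolation=cv2.INTER_CUBIC)[:,:,::-1])
E
```

```text
pics
{'time_s': 0.0, 'joints': array([-0.08378252,  0.57650587,  0.02483343,  1.43789373, -0.01501298,
        1.12899717, -0.05653962]), 'joint_velocities': array([ 7.54029824e-04,  2.35004248e-03,  4.63934325e-04,  5.68638764e-04,
       -1.36066280e-03, -1.12295907e-03, -8.98879768e-05]), 'tau': array([ 1.10782021e-03, -7.65753937e+01,  2.25157209e+00, -2.85965914e+01,
        1.54639565e-02,  1.25475466e-02,  7.09064329e-05]), 'eef_pos': array([6.74555410e+02, 4.97227027e-03, 2.30465089e+02]), 'orientation': array([-2.22068649e+00, -2.22064336e+00,  1.87065696e-03]), 'ft_force': array([-0.71028821,  0.48400918,  0.17256788]), 'wrist_torque': array([-0.01824314,  0.05036967, -0.03187033]), 'grip_force': 0.0, 'gripper_width': 85.39106053019994}
scene {'intrinsics': [[370.761, 0.0, 255.801], [0.0, 370.761, 186.973], [0.0, 0.0, 1.0]], 'cam_to_world': [[-0.56, 0.672, -0.484, 1242.21], [0.828, 0.467, -0.31, 407.192], [0.017, -0.574, -0.818, 1176.209], [0.0, 0.0, 0.0, 1.0]]}
side {'intrinsics': [[392.737, 0.0, 257.744], [0.0, 392.737, 186.938], [0.0, 0.0, 1.0]], 'cam_to_world': [[0.977, -0.145, 0.159, 427.035], [-0.214, -0.708, 0.673, -766.932], [0.015, -0.691, -0.723, 966.632], [0.0, 0.0, 0.0, 1.0]]}
wrist {'intrinsics': [[297.319, 0.0, 257.195], [0.0, 297.319, 194.836], [0.0, 0.0, 1.0]], 'T_tool_cam': [[-0.001, -0.947, -0.321, 82.564], [1.0, -0.001, 0.0, -1.197], [-0.0, -0.321, 0.947, -142.585], [0.0, 0.0, 0.0, 1.0]]}
18.700000000000003
```

View pics/a.png

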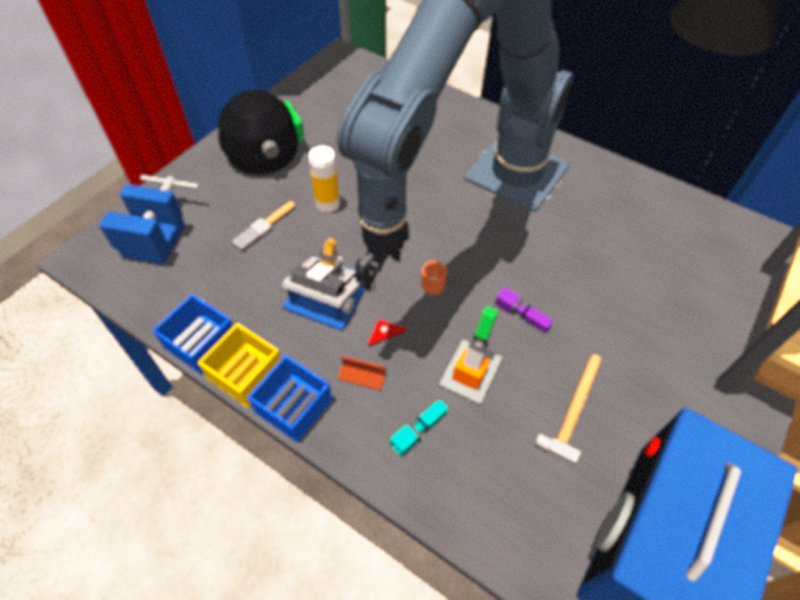

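View pics/b.png

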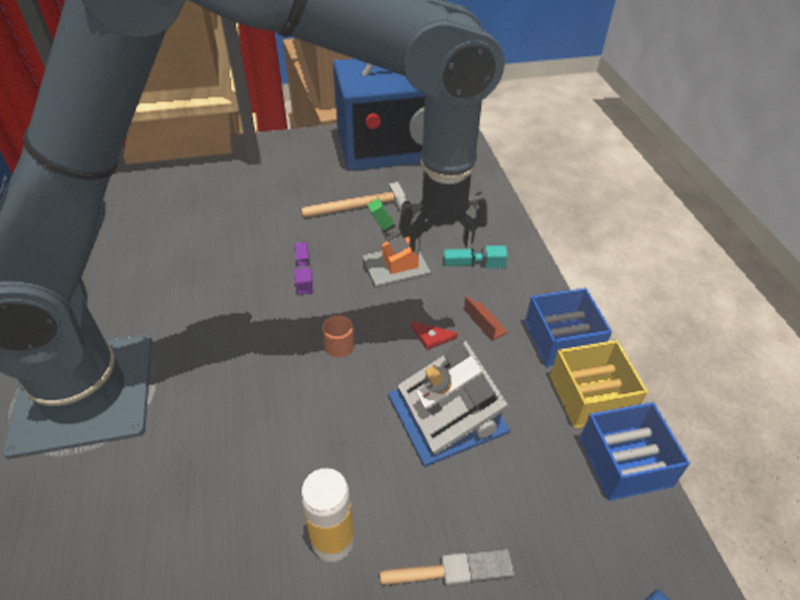

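Candidates in the scene picture (800-wide pixels): green/steel at (484,323) standing on the orange block, purple at (522,308) lying down, turquoise at (418,427) lying down. The green one fits: it has the green handle and is sleeved on the orange stand. I'll confirm it in an enlarged crop. The jig is at (325,285), with its brass head at (330,250).

```bash
cat > h.py <<'E'
from plant import *
import cv2,numpy as np
from scipy.spatial.transform import Rotation as R
def ray(n,uv):
    m=camera_model(n);K=m["intrinsics"];T=m["cam_to_world"]
    d=T[:3,:3]@np.linalg.solve(K,[uv[0],uv[1],1.]);return T[:3,3],d/np.linalg.norm(d)
def proj(n,P):
    m=camera_model(n);T=np.linalg.inv(m["cam_to_world"]);p=T[:3,:3]@np.asarray(P,float)+T[:3,3];q=m["intrinsics"]@p;return q[:2]/q[2]
def wray(uv,s):  # wrist ray in world
    m=camera_model("wrist");K=m["intrinsics"];v=np.array([(uv[0]-K[0,2])/K[0,0],(uv[1]-K[1,2])/K[1,1]]);r=np.linalg.norm(v)+1e-12
    d=np.r_[v/r*np.sin(r),np.cos(r)];T=m["T_tool_cam"];Q=R.from_rotvec(s["orientation"]).as_matrix()
    return s["eef_pos"]+Q@T[:3,3],Q@T[:3,:3]@d
def wproj(P,s):
    m=camera_model("wrist");K=m["intrinsics"];T=m["T_tool_cam"];Q=R.from_rotvec(s["orientation"]).as_matrix()
    p=T[:3,:3].T@(Q.T@(np.asarray(P,float)-s["eef_pos"])-T[:3,3]);a=np.arctan2(np.hypot(*p[:2]),p[2]);return p[:2]/np.hypot(*p[:2])*a*K[0,0]+K[:2,2]
def meet(*rays):
    A=np.zeros((3,3));b=np.zeros(3)
    for o,d in rays:
        M=np.eye(3)-np.outer(d,d);A+=M;b+=M@o
    p=np.linalg.solve(A,b);return p,max(np.linalg.norm((np.eye(3)-np.outer(d,d))@(p-o)) for o,d in rays)
def onz(r,z): return r[0]+r[1]*(z-r[0][2])/r[1][2]
def blob(im,lo,hi,box=None):
    h=cv2.cvtColor(im,cv2.COLOR_RGB2HSV);m=cv2.inRange(h,lo,hi)
    if box is not None:
        k=np.zeros_like(m);k[box[1]:box[3],box[0]:box[2]]=255;m&=k
    c,_=cv2.findContours(m,cv2.RETR_EXTERNAL,cv2.CHAIN_APPROX_NONE);return max(c,key=cv2.contourArea),m
E
python3 - <<'E'
from h import *
I={n:cv2.imread(f"pics/{n}0.png")[:,:,::-1].copy() for n in("scene","side")}
out=[]
for n,b in(("scene",(275,190,335,260)),("side",(225,120,285,190)),("scene",(175,145,240,215)),("side",(245,215,330,300))):
    c=I[n][b[1]:b[3],b[0]:b[2]];c=cv2.resize(c,(390,290),interpolation=cv2.INTER_CUBIC);
    for k in range(0,100,10):
        x=k*390/(b[2]-b[0]);y=k*290/(b[3]-b[1]);cv2.putText(c,str(b[0]+k),(int(x),9),0,.33,(255,255,0));cv2.putText(c,str(b[1]+k),(0,int(y)+4),0,.33,(255,255,0))
    out.append(c)
cv2.imwrite("pics/c.png",np.vstack([np.hstack(out[:2]),np.hstack(out[2:])])[:,:,::-1])
e={}
for n,b in(("scene",(295,180,330,225)),("side",(225,120,260,150))):
    c,m=blob(I[n],(50,120,60),(75,255,255),b);r=cv2.minAreaRect(c);M=cv2.moments(c);v=cv2.fitLine(c,2,0,.01,.01).ravel();
    ce=np.array([M['m10'],M['m01']])/M['m00'];t=(c.reshape(-1,2)-ce)@v[:2];print(n,r,ce)
    ends=sorted([ce+v[:2]*t.min(),ce+v[:2]*t.max()],key=lambda p:p[1]);e[n]=(ce,*ends);print(ends)
for i in range(3): print(meet(ray("scene",e["scene"][i]),ray("side",e["side"][i])))
E
```

```text
scene ((310.601806640625, 206.71493530273438), (8.879280090332031, 21.256458282470703), 19.653823852539062) [310.5748194  206.67079463]
[array([314.23453619, 196.71851899]), array([306.88881175, 216.69456596])]
side ((240.34613037109375, 132.26922607421875), (7.488452911376953, 7.488452911376953), 56.3099365234375) [239.97142857 131.52857143]
[array([238.74668166, 128.50821803]), array([241.6737926 , 135.72677839])]
(array([604.21794536, 217.03881781, 173.01873157]), np.float64(8.444244309830792))
(array([591.04593537, 209.72058487, 198.80703168]), np.float64(1.022555285799512))
(array([617.90144643, 223.46437367, 143.74653796]), np.float64(16.551008518052534))
```

View pics/c.png

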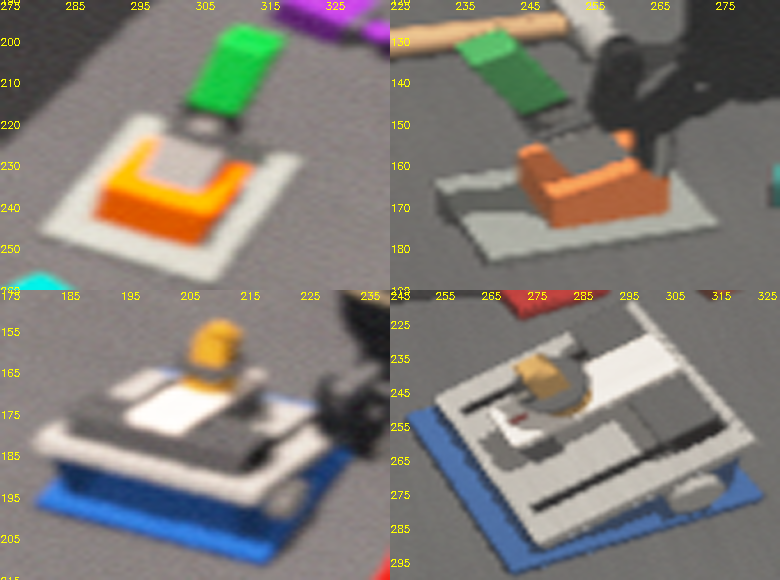

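The crop confirms the green-handled driver sleeved on the orange stand: handle at (310,207) in scene and about (247,138) in side. The brass screw head is at scene (208,157) and side (278,243). The stand and jig foot corners are readable, so I'll work out both poses next.

Run:
```python
from h import *
np.set_printoptions(precision=1,suppress=True)
z=8
S={"scene":[(281.2,245.5),(307.3,257.6),(321.5,227.9),(296.5,217.8)],"side":[(232.2,164.2),(240.4,183.3),(275.5,173.6)]}
J={"scene":[(181.3,195.7),(219.2,211.4),(233.3,184.8)],"side":[(248.3,251.6),(272.2,297.7),(326.7,275.1)]}
for nm,D in(("stand",S),("jig",J)):
  for n,c in D.items():
    P=np.array([onz(ray(n,p),z) for p in c]);print(nm,n,P[:,:2].tolist());E=np.diff(P,axis=0);print(' len',np.linalg.norm(E,axis=1),'ang',np.degrees(np.arctan2(E[:,1],E[:,0])),'mid',(P[0]+P[2])/2)
I={n:cv2.imread(f"pics/{n}0.png")[:,:,::-1].copy() for n in("scene","side")}
e={}
for n,b in(("scene",(295,180,330,225)),("side",(225,120,260,150))):
    c,m=blob(I[n],(48,90,30),(80,255,255),b);c=c.reshape(-1,2).astype(float);r=cv2.minAreaRect(c.astype(np.float32));print(n,r);bx=cv2.boxPoints(r);bx=bx[np.argsort(bx[:,1])]
    e[n]=[bx[:2].mean(0),bx.mean(0),bx[2:].mean(0)];print(np.array(e[n]))
for i in range(3): print(meet(ray("scene",e["scene"][i]),ray("side",e["side"][i])))
for n,b,lo in(("scene",(195,145,225,175),(12,120,100)),("side",(255,225,300,270),(10,60,60))):
    c,m=blob(I[n],lo,(30,255,255),b);print(n,cv2.boundingRect(c),cv2.minAreaRect(c));e[n]=cv2.minAreaRect(c)[0]
print("head",meet(ray("scene",(208,158)),ray("side",(277,243))),meet(ray("scene",e["scene"]),ray("side",e["side"])))
```

```text
stand scene [[706.9216212609858, 175.78261761382416], [694.9509276312124, 272.9897374533112], [565.751694517447, 258.2836888612922], [580.7458332019228, 163.12194646062005]]
 len [ 97.9 130.   96.3] ang [  97.  -173.5  -81. ] mid [636.3 217.    8. ]
stand side [[572.4092062739246, 253.55491187631344], [583.4984025335934, 154.11829857495377], [712.3251079309862, 176.08150868503412]]
 len [100.1 130.7] ang [-83.6   9.7] mid [642.4 214.8   8. ]
jig scene [[745.3771819788567, -244.01477065496493], [719.1904848860913, -84.71466245353719], [592.8022061339586, -112.8420175229308]]
 len [161.4 129.5] ang [  99.3 -167.5] mid [ 669.1 -178.4    8. ]
jig side [[554.7116357124756, -123.86049325707927], [587.8894301313437, -280.649577060273], [753.1704395203108, -245.36696904797157]]
 len [160.3 169. ] ang [-78.1  12.1] mid [ 653.9 -184.6    8. ]
scene ((310.62884521484375, 206.66494750976562), (9.692435264587402, 21.610536575317383), 21.037511825561523)
[[314.5 196.6]
 [310.6 206.7]
 [306.7 216.8]]
side ((243.10293579101562, 136.8382110595703), (19.722335815429688, 8.574928283691406), 59.036251068115234)
[[238.  128.4]
 [243.1 136.8]
 [248.2 145.3]]
(array([589.4, 210.4, 198.7]), np.float64(0.43751968547203507))
(array([605.6, 211.5, 161. ]), np.float64(0.2266679316085354))
(array([622.5, 212.6, 121.6]), np.float64(0.15672255714179617))
scene (207, 152, 8, 12) ((210.5, 157.5), (7.0, 11.0), 0.0)
side (272, 234, 12, 13) ((277.5588073730469, 239.76467895507812), (12.176399230957031, 8.746427536010742), 59.036251068115234)
head (array([ 617.4, -200.2,  135.5]), np.float64(2.5012277985990177)) (array([ 617.2, -192.3,  141.4]), np.float64(1.016467538074012))
```

```bash
cat > mv.py <<'E'
from h import *
np.set_printoptions(precision=2,suppress=True)
def frame(az,ax): # tool z dir, tool x hint
    az=np.array(az,float);az/=np.linalg.norm(az);ax=np.array(ax,float);ax-=az*(ax@az);ax/=np.linalg.norm(ax);return np.c_[ax,np.cross(az,ax),az]
def plan(p,M,s=None,label=""):
    s=s or read_state();Q=R.from_rotvec(s["orientation"]).as_matrix()
    d=Q.T@(np.array(p)-s["eef_pos"]);w=R.from_matrix(Q.T@M).as_rotvec(degrees=True)
    print(label,"row",np.r_[d/30,w],"rows>=",max(np.linalg.norm(d)/41.7,np.linalg.norm(w)/7.16))
E
python3 - <<'E'
from mv import *
d=np.array([-.375,-.045,.926]);d/=np.linalg.norm(d)
mid=np.array([605.6,211.5,161]);plan(mid+95*d,frame(-d,[-.13,.99,0]),label="pre")
E
```

```text
pre row [  6.91  -3.49  -0.61 -22.24   1.21  -7.34] rows>= 5.584333049621313
```

>>> jog_arm --rows '[[[3, -1.5, -0.6, -10, 0.5, -3.5, 0], [5, -2.5, -0.6, -16, 0.9, -5.5, 0], [6.9, -3.5, -0.6, -22.2, 1.2, -7.3, 0], [6.9, -3.5, -0.6, -22.2, 1.2, -7.3, 0], [6.9, -3.5, -0.6, -22.2, 1.2, -7.3, 0], [6.9, -3.5, -0.6, -22.2, 1.2, -7.3, 0], [6.9, -3.5, -0.6, -22.2, 1.2, -7.3, 0], [6.9, -3.5, -0.6, -22.2, 1.2, -7.3, 0]]]'

```text
time_s: 0.82
eef_pos: [568.9, 209.5, 249.4]
orientation: [1.879, 2.148, 0.418]
ft_force: [-0.7, -0.3, -0.1]
gripper_width: 85.5
grip_force: 0.0
```

Run:
```python
from mv import *
import pickle
s=read_state();w=snapshot("wrist");sc=snapshot("scene");pickle.dump((s,w,sc),open("v1.pkl","wb"))
print(s["eef_pos"],R.from_rotvec(s["orientation"]).as_matrix(),s["ft_force"])
d=np.array([-.375,-.045,.926]);mid=np.array([605.6,211.5,161])
for k in(-105,-52,-35,0,35): print(k,wproj(mid+k*d,s))
cv2.imwrite("pics/w1.png",cv2.resize(w,(800,600),interpolation=cv2.INTER_CUBIC)[:,:,::-1])
```

```text
[568.91 209.54 249.37] [[-0.13  0.92  0.38]
 [ 0.99  0.12  0.05]
 [-0.    0.38 -0.93]] [-0.7  -0.27 -0.05]
-105 [258.46 170.04]
-52 [258.71 182.51]
-35 [258.81 187.45]
0 [259.06 199.61]
35 [259.37 215.4 ]
```

View pics/w1.png

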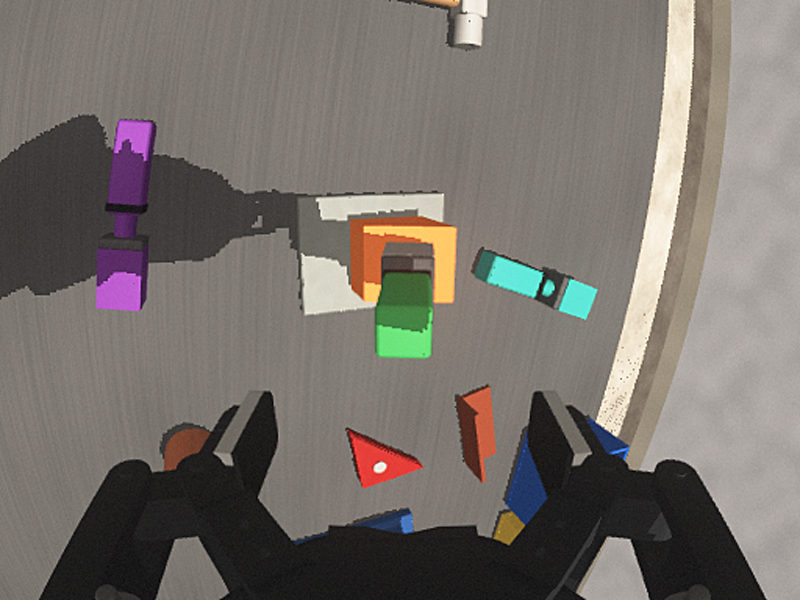

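The wrist view shows the bright green handle end at about (404,332) of 800, i.e. (258.6,212.2) raw. I predicted (259.4,215.4), so the handle is about 2 mm toward tool +x. The orange block's edges are square with the image, so the yaw is good.

Run:
```python
from mv import *
d=np.array([-.375,-.048,.926]);d/=np.linalg.norm(d)
mid=np.array([605.6,213.5,161]);plan(mid-19*d,frame(-d,[-.13,.99,0]),label="grasp")
```

```text
grasp row [ 0.11  0.    3.81 -0.01  0.24 -0.06] rows>= 2.740527737112628
```

>>> jog_arm --rows '[[[0.1, 0, 0.6, 0, 0.2, 0, 0], [0.1, 0, 1.3, 0, 0.2, 0, 0], [0.1, 0, 2.0, 0, 0.2, 0, 0], [0.1, 0, 2.6, 0, 0.2, 0, 0], [0.1, 0, 3.1, 0, 0.2, 0, 0], [0.1, 0, 3.5, 0, 0.2, 0, 0], [0.1, 0, 3.7, 0, 0.2, 0, 0], [0.1, 0, 3.8, 0, 0.2, 0, 0]]]'

```text
time_s: 1.58
eef_pos: [612.9, 213.7, 142.7]
orientation: [1.886, 2.144, 0.418]
ft_force: [-0.1, 0.0, 0.1]
gripper_width: 85.2
grip_force: 0.0
```

Run:
```python
from mv import *
s=read_state();print(s["eef_pos"],s["ft_force"]);w=snapshot("wrist");sc=snapshot("side")
a=cv2.resize(w[180:384,130:390],(520,408));b=cv2.resize(sc[90:192,205:275],(280,408))
cv2.imwrite("pics/w2.png",np.hstack([a,b])[:,:,::-1])
```

```text
[612.87 213.69 142.7 ] [-0.08  0.02  0.14]
```

View pics/w2.png

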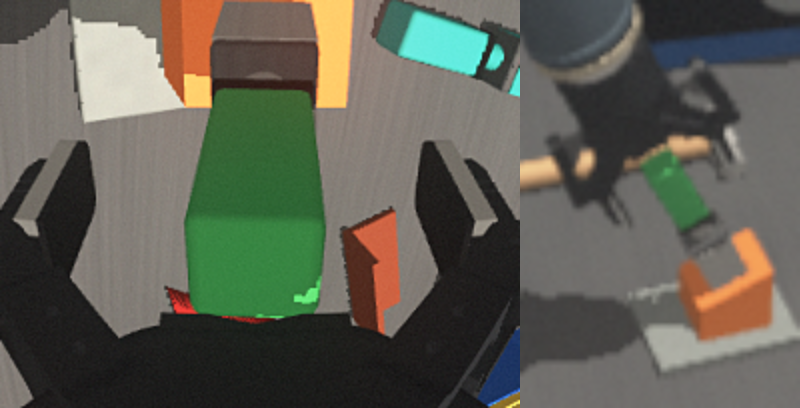

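The handle (end face at about (256,260) in the crop) lies centred between the open pads. I'll close on it.

>>> jog_arm --rows '[[[0, 0, 0, 0, 0, 0, 0.4], [0, 0, 0, 0, 0, 0, 0.7], [0, 0, 0, 0, 0, 0, 1], [0, 0, 0, 0, 0, 0, 1], [0, 0, 0, 0, 0, 0, 1], [0, 0, 0, 0, 0, 0, 1], [0, 0, 0, 0, 0, 0, 1], [0, 0, 0, 0, 0, 0, 1]]]'

```text
time_s: 2.35
eef_pos: [613.5, 215.6, 144.8]
orientation: [1.883, 2.144, 0.424]
ft_force: [1.8, 1.5, 6.2]
gripper_width: 27.2
grip_force: 60.0
```

>>> jog_arm --rows '[[[0, 0, -0.15, 0, 0, 0, 1], [0, 0, -0.4, 0, 0, 0, 1], [0, 0, -0.7, 0, 0, 0, 1], [0, 0, -1.0, 0, 0, 0, 1], [0, 0, -1.3, 0, 0, 0, 1], [0, 0, -1.6, 0, 0, 0, 1], [0, 0, -1.9, 0, 0, 0, 1], [0, 0, -2.2, 0, 0, 0, 1]]]'

```text
time_s: 3.02
eef_pos: [586.4, 211.5, 204.7]
orientation: [1.885, 2.147, 0.417]
ft_force: [0.9, 0.5, -4.3]
gripper_width: 27.4
grip_force: 58.8
```

Run:
```python
from mv import *
y=np.radians(12);d=np.array([-.423*np.cos(y),-.423*np.sin(y),.906]);yj=np.array([-np.sin(y),np.cos(y),0])
seat=np.array([624,-194.5,125]);p=seat+186*d-45*yj
print(p,read_state()["joints"]);plan(p,frame(-d,yj))
c=onz(ray("side",(210,345)),0);print("can",c)
```

```text
[ 556.4  -254.87  293.52] [-0.58  0.37  0.1   1.99  0.23  0.44 -0.55]
 row [-15.29  -1.67  -3.85  -2.95   1.91  -4.16] rows>= 11.408162194053034
can [ 409.43 -367.93    0.  ]
```

>>> jog_arm --rows '[[[-0.3, 0, -0.6, 0, 0, 0, 1], [-1.2, -0.1, -1.2, -0.3, 0.2, -0.4, 1], [-2.3, -0.2, -1.8, -0.6, 0.4, -0.8, 1], [-3.4, -0.4, -2.3, -0.9, 0.6, -1.2, 1], [-4.6, -0.5, -2.7, -1.2, 0.8, -1.6, 1], [-5.8, -0.6, -3.0, -1.5, 1, -2, 1], [-7, -0.7, -3.2, -1.8, 1.2, -2.4, 1], [-8.2, -0.8, -3.4, -2, 1.3, -2.8, 1]]]'

```text
time_s: 3.68
eef_pos: [558.0, -41.3, 291.1]
orientation: [1.811, 2.18, 0.469]
ft_force: [0.0, 0.0, -4.5]
gripper_width: 27.5
grip_force: 60.2
```

Run:
```python
from mv import *
y=np.radians(12);d=np.array([-.423*np.cos(y),-.423*np.sin(y),.906]);yj=np.array([-np.sin(y),np.cos(y),0])
seat=np.array([624,-194.5,125]);p=seat+186*d-45*yj
s=read_state();print(s["joints"],s["gripper_width"]);plan(p,frame(-d,yj))
```

```text
[ 0.09  0.16 -0.05  2.02 -0.17  0.55  0.36] 27.523359358846914
 row [-6.99 -1.2  -0.64 -0.78  0.55 -1.32] rows>= 5.122356171706142
```

>>> jog_arm --rows '[[[-1.1, -0.2, -0.1, -0.1, 0.1, -0.2, 1], [-2.3, -0.4, -0.2, -0.2, 0.2, -0.4, 1], [-3.5, -0.6, -0.3, -0.4, 0.3, -0.7, 1], [-4.6, -0.8, -0.4, -0.5, 0.4, -0.9, 1], [-5.6, -1.0, -0.5, -0.6, 0.5, -1.1, 1], [-6.4, -1.1, -0.6, -0.7, 0.5, -1.2, 1], [-6.8, -1.2, -0.6, -0.8, 0.5, -1.3, 1], [-7, -1.2, -0.6, -0.8, 0.5, -1.3, 1]]]'

```text
time_s: 4.35
eef_pos: [556.5, -256.4, 291.4]
orientation: [1.784, 2.192, 0.484]
ft_force: [-0.0, 0.1, -4.2]
gripper_width: 27.4
grip_force: 60.2
```

Run:
```python
from mv import *
import pickle
s=read_state();w=snapshot("wrist");pickle.dump((s,w),open("v2.pkl","wb"));print(s["eef_pos"],s["joints"])
y=np.radians(12);d=np.array([-.423*np.cos(y),-.423*np.sin(y),.906]);seat=np.array([624,-194.5,125])
for k in(0,17,34): print(wproj(seat+k*d,s))
Q=R.from_rotvec(s["orientation"]).as_matrix();print("mouth",wproj(s["eef_pos"]+86*Q[:,2],s))
cv2.imwrite("pics/w3.png",cv2.resize(w[20:290,100:460],(800,600),interpolation=cv2.INTER_CUBIC)[:,:,::-1])
```

```text
[ 556.53 -256.43  291.38] [ 0.55  0.29 -0.05  1.85 -0.42  0.71  1.  ]
[259.16 129.9 ]
[259.24 131.71]
[259.34 133.72]
mouth [258.49 200.67]
```

View pics/w3.png

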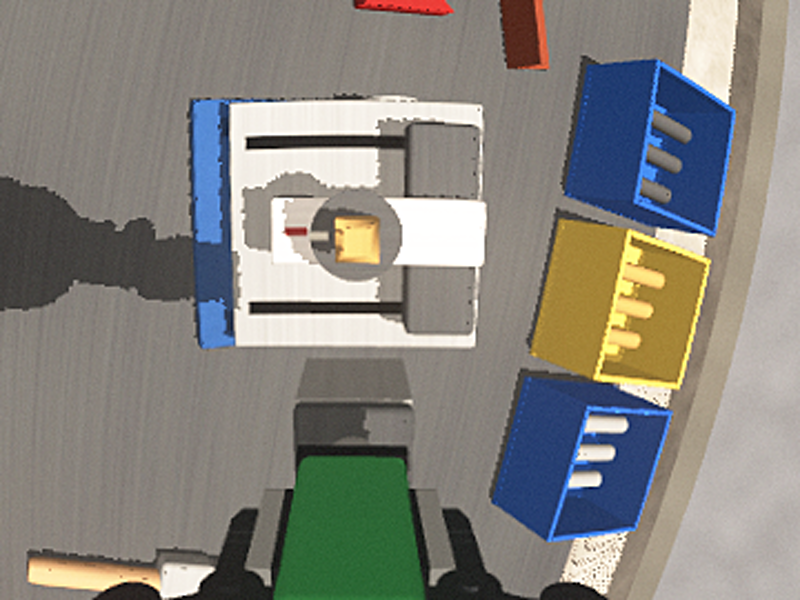

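The wrist view shows the head at crop (357,239), i.e. raw (260.7,127.6), against a predicted (259.2,131.7). The white mark at (320,237) nearly faces the red mark at (295,231), and the socket mouth edge is at (307–405,359). Now exact numbers.

Run:
```python
from mv import *
import pickle
s,w=pickle.load(open("v2.pkl","rb"));Q=R.from_rotvec(s["orientation"]).as_matrix();t=s["eef_pos"]
b=(225,95,300,160)
c,m=blob(w,(12,90,90),(32,255,255),b);print("brass",cv2.minAreaRect(c),cv2.boxPoints(cv2.minAreaRect(c)))
for k in(0,53): 
  for x in(-17.75,17.75): print("sock",k,x,wproj(t+Q@np.array([17.75,x,86-k]),s))
y=np.radians(12);d=np.array([-.423*np.cos(y),-.423*np.sin(y),.906]);e=np.array([-np.sin(y),np.cos(y),0]);f=np.cross(e,d);seat=np.array([624,-194.5,125])
print("pred square base/edge8:",[wproj(seat+h*d+10*(i*f+j*e),s) for h in(26,) for i,j in((1,1),(1,-1),(-1,-1),(-1,1))])
print("top",[wproj(seat+34*d+5.5*(i*f+j*e),s) for i,j in((1,1),(1,-1),(-1,-1),(-1,1))],"collar",wproj(seat,s))
g=cv2.resize(w[98:160,225:300],None,fx=10,fy=9.5,interpolation=cv2.INTER_CUBIC)
h=cv2.resize(w[175:215,225:300],None,fx=10,fy=2,interpolation=cv2.INTER_CUBIC)
for i in range(0,75,5): cv2.putText(g,str(225+i),(i*10,9),0,.33,(255,0,0))
for i in range(0,60,5): cv2.putText(g,str(98+i),(0,int(i*9.5)+4),0,.33,(255,0,0))
cv2.imwrite("pics/w4.png",g[:,:,::-1])
gr=cv2.cvtColor(w,cv2.COLOR_RGB2GRAY).astype(float)
for r in(184,190,196,204,210): # socket edges
    q=np.gradient(gr[r,225:295]);print(r,225+np.argsort(-abs(q))[:5],gr[r,228:240].astype(int),gr[r,278:290].astype(int))
```

```text
brass ((260.0, 127.5), (21.0, 20.0), 90.0) [[250. 117.]
 [270. 117.]
 [270. 138.]
 [250. 138.]]
sock 0 -17.75 [236.36 179.86]
sock 0 17.75 [280.62 179.82]
sock 53 -17.75 [230.83 202.77]
sock 53 17.75 [286.9  202.71]
pred square base/edge8: [array([269.18, 122.96]), array([269.14, 142.41]), array([249.52, 142.49]), array([249.32, 123.04])]
top [array([264.91, 128.2 ]), array([264.91, 139.18]), array([253.8 , 139.23]), array([253.72, 128.24])] collar [259.16 129.9 ]
184 [237 236 281 282 283] [133 128 136 133 133 136 135 139 136 109 104 107] [109 111 104 111 128 134 138 135 131 137 139 136]
190 [283 235 234 282 284] [133 134 128 137 134 135 133 112 100 108 108 106] [104 103 103 106 104 124 138 134 133 134 133 138]
196 [284 233 234 285 225] [134 133 133 138 136 129 102 105 105 108 107 104] [106 108 110 106 106 102 113 143 136 133 133 132]
204 [232 231 285 286 264] [131 138 139 132  71  61  71  71  71  72  72  69] [ 96  94  98  94  91  93  84  96 124 130 132 132]
210 [231 263 232 264 262] [135 135 138 131  63  64  67  79  75  75  75  69] [122 120 124 117 109 121 120 114 117 130 135 136]
```

View pics/w4.png

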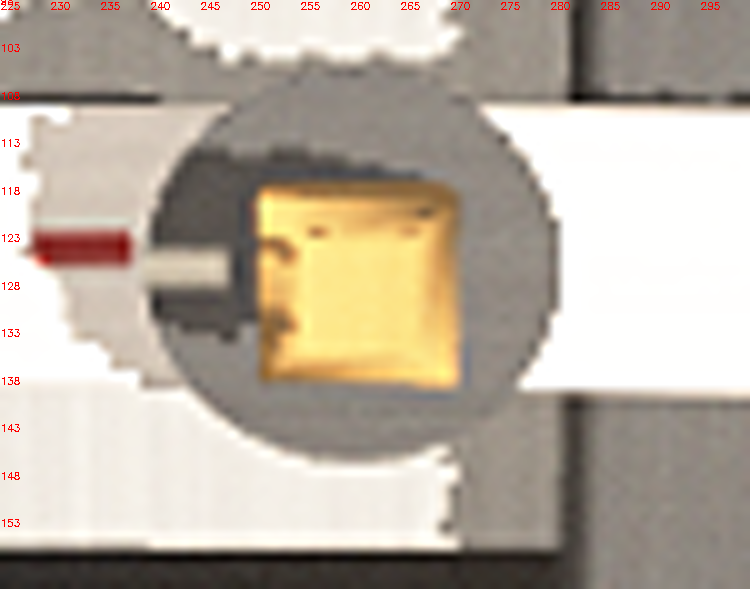

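The collar is centred at raw (259.3,126.3) and the brass shoulder square at (260,128). Its flats are square with the image and the white mark lies at about 0 rad. So the seat is about 4 mm further along tool +x than predicted. Joint 7 is at 1.0, too close to its limit for the quarter turn. I'll regrip the angle by -90° in free air first, since the socket is 4-fold symmetric.

```bash
cat >> mv.py <<'E'
yw=np.radians(12);D=np.array([-.423*np.cos(yw),-.423*np.sin(yw),.906]);D/=np.linalg.norm(D);YJ=np.array([-np.sin(yw),np.cos(yw),0]);F=np.cross(YJ,D)
SEAT=np.array([623.2,-190.7,125]);T0=frame(-D,F)   # F: jig x along plate (down-slope); -90 tool has x = -old y
E
python3 - <<'E'
from mv import *
s=read_state();Q=R.from_rotvec(s["orientation"]).as_matrix()
M=frame(-D,YJ)@R.from_euler('z',-90,degrees=True).as_matrix();print(M[:,0]@F)
p=SEAT+186*D;plan(p,frame(-D,YJ),s,"no turn")
E
```

```text
-1.0
no turn row [ 1.67  0.01 -0.07 -0.08  0.14 -0.22] rows>= 1.2033426751483354
```

>>> jog_arm --rows '[[[0.2, 0, 0, 0, 0, -5, 1], [0.4, 0, 0, 0, 0, -11, 1], [0.6, 0, 0, 0, 0, -17, 1], [0.8, 0, 0, 0, 0, -24, 1], [1.0, 0, 0, 0, 0, -31, 1], [1.2, 0, 0, 0, 0, -38, 1], [1.4, 0, 0, 0, 0, -44, 1], [1.5, 0, 0, 0, 0, -50, 1]]]'

```text
time_s: 5.07
eef_pos: [548.3, -206.6, 291.9]
orientation: [0.653, 2.658, 0.265]
ft_force: [-0.1, 0.5, -3.4]
gripper_width: 27.4
grip_force: 60.2
```

>>> jog_arm --rows '[[[0, 0, 0, 0, 0, -6, 1], [0, 0, 0, 0, 0, -12, 1], [0, 0, 0, 0, 0, -18, 1], [0, 0, 0, 0, 0, -24, 1], [0, 0, 0, 0, 0, -30, 1], [0, 0, 0, 0, 0, -35, 1], [0, 0, 0, 0, 0, -38, 1], [0, 0, 0, 0, 0, -40, 1]]]'

```text
time_s: 5.73
eef_pos: [548.4, -207.5, 291.9]
orientation: [-0.288, 2.692, 0.062]
ft_force: [0.3, 0.1, -3.1]
gripper_width: 27.0
grip_force: 60.2
```

Run:
```python
from mv import *
s=read_state();print(s["joints"],s["eef_pos"],s["gripper_width"])
M=frame(-D,YJ)@R.from_euler('z',-90,degrees=True).as_matrix()
plan(SEAT+146*D,M,s)
```

```text
[ 0.77  0.26 -0.42  1.91 -0.23  0.64  2.33] [ 548.42 -207.53  291.86] 26.968310772407047
 row [ 0.04  0.03  1.25  0.01 -0.06  0.22] rows>= 0.9027290583420091
```

Joint 7 decreases with +z turning, so it is now at 2.33 and the quarter turn takes it to about 0.6, which is fine. Next I'll go down to about 15 mm above the head and look.

>>> jog_arm --rows '[[[0, 0, 0.2, 0, 0, 0, 1], [0, 0, 0.5, 0, 0, 0, 1], [0, 0, 0.8, 0, 0, 0, 1], [0, 0, 1.0, 0, 0, 0.1, 1], [0, 0, 1.1, 0, 0, 0.2, 1], [0, 0, 1.2, 0, 0, 0.2, 1], [0, 0, 1.25, 0, 0, 0.2, 1], [0, 0, 1.25, 0, 0, 0.2, 1]]]'

```text
time_s: 6.4
eef_pos: [564.2, -206.2, 257.5]
orientation: [-0.276, 2.693, 0.063]
ft_force: [0.2, -0.4, -3.4]
gripper_width: 27.5
grip_force: 60.2
```

Run:
```python
from mv import *
s=read_state();Q=R.from_rotvec(s["orientation"]).as_matrix();t=s["eef_pos"];w=snapshot("wrist");sc=snapshot("scene");sd=snapshot("side");print(t)
np.save("w5.npy",w)
for n in("scene","side"):
  for k in(91,86,38,-19): print(n,k,proj(n,t+k*Q[:,2]))
  print(n,"head top/shoulder/seat",proj(n,SEAT+34*D),proj(n,SEAT+26*D),proj(n,SEAT))
print("wrist mouth",wproj(t+91*Q[:,2],s),wproj(t+91*Q[:,2]+17.75*Q[:,0],s),"head",wproj(SEAT+34*D,s),wproj(SEAT,s))
def cr(im,x0,y0,wd,ht,W,H):
    g=cv2.resize(im[y0:y0+ht,x0:x0+wd],(W,H),interpolation=cv2.INTER_CUBIC)
    for i in range(0,wd,10): cv2.putText(g,str(x0+i),(int(i*W/wd),9),0,.33,(255,255,0))
    for i in range(0,ht,10): cv2.putText(g,str(y0+i),(0,int(i*H/ht)+4),0,.33,(255,255,0))
    return g
a=cr(w,190,80,130,200,390,600);b=cr(sc,170,110,82,60,410,300);c=cr(sd,235,195,82,60,410,300)
cv2.imwrite("pics/w5.png",np.hstack([a,np.vstack([b,c])])[:,:,::-1])
```

```text
[ 564.25 -206.24  257.51]
scene 91 [210.8  148.08]
scene 86 [210.96 146.82]
scene 38 [212.52 134.47]
scene -19 [214.46 119.17]
scene head top/shoulder/seat [211.01 153.44] [210.76 155.42] [209.95 161.75]
side 91 [272.53 234.55]
side 86 [271.84 233.72]
side 38 [264.96 225.47]
side -19 [256.03 214.77]
side head top/shoulder/seat [274.54 237.2 ] [275.59 238.46] [278.94 242.45]
wrist mouth [257.22 199.71] [257.21 179.26] head [260.61 191.05] [260.3  180.67]
```

View pics/w5.png

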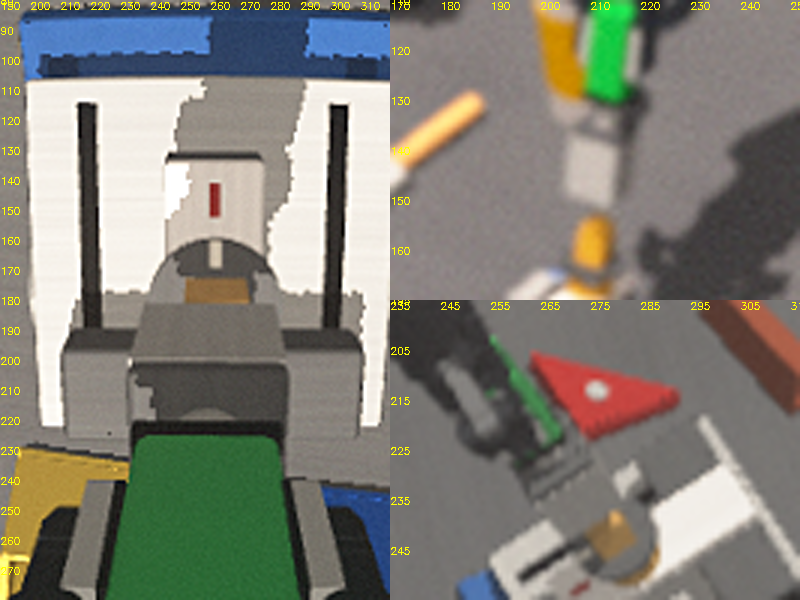

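The wrist crop shows the socket mouth edge at raw rows about 181, columns 234–284 (middle 259). The brass foot spans columns 252–273 (middle 262.3), the white mark is at column 262 and the red mark at 261. In scene the head top is at (211.4,153.2), as predicted. The remaining offset is about 3 mm along tool y.

Run:
```python
from mv import *
s=read_state();Q=R.from_rotvec(s["orientation"]).as_matrix();t=s["eef_pos"];w=np.load("w5.npy")
print("collar edge",wproj(SEAT-23*F,s),"head foot edge",wproj(SEAT-10*F,s),"shoulder",wproj(SEAT+26*D-10*F,s))
print("mouth edge 86/91",wproj(t+86*Q[:,2]+17.75*Q[:,0],s),wproj(t+91*Q[:,2]+17.75*Q[:,0],s),"back 33/38",wproj(t+33*Q[:,2]+17.75*Q[:,0],s),wproj(t+38*Q[:,2]+17.75*Q[:,0],s))
g=cv2.cvtColor(w,cv2.COLOR_RGB2GRAY).astype(int)
print("col255-268 mean rows150-225",[(r,int(g[r,255:268].mean())) for r in range(154,224)])
M=frame(-D,YJ)@R.from_euler('z',-90,degrees=True).as_matrix();plan(SEAT+146*D,M,s)
```

```text
collar edge [260.64 157.95] head foot edge [260.68 170.64] shoulder [260.93 177.52]
mouth edge 86/91 [257.2  180.95] [257.21 179.26] back 33/38 [257.14 204.15] [257.15 201.44]
col255-268 mean rows150-225 [(154, 199), (155, 198), (156, 198), (157, 200), (158, 200), (159, 149), (160, 96), (161, 115), (162, 116), (163, 116), (164, 117), (165, 116), (166, 116), (167, 117), (168, 113), (169, 93), (170, 77), (171, 78), (172, 87), (173, 106), (174, 111), (175, 108), (176, 110), (177, 110), (178, 110), (179, 111), (180, 114), (181, 112), (182, 109), (183, 109), (184, 109), (185, 109), (186, 108), (187, 109), (188, 108), (189, 109), (190, 108), (191, 109), (192, 108), (193, 108), (194, 107), (195, 107), (196, 108), (197, 106), (198, 106), (199, 127), (200, 99), (201, 62), (202, 58), (203, 66), (204, 71), (205, 72), (206, 72), (207, 72), (208, 72), (209, 70), (210, 72), (211, 72), (212, 69), (213, 71), (214, 70), (215, 68), (216, 80), (217, 93), (218, 101), (219, 110), (220, 53), (221, 25), (222, 27), (223, 28)]
 row [ 0.04  0.11  0.01 -0.1   0.01 -0.28] rows>= 0.082601574681258
```

>>> jog_arm --rows '[[[0.07, 0.11, 0, 0, 0, -0.3, 1], [0.07, 0.11, 0, 0, 0, -0.3, 1], [0.07, 0.11, 0.15, 0, 0, -0.3, 1], [0.07, 0.11, 0.3, 0, 0, -0.3, 1], [0.07, 0.11, 0.45, 0, 0, -0.3, 1], [0.07, 0.11, 0.6, 0, 0, -0.3, 1], [0.07, 0.11, 0.7, 0, 0, -0.3, 1], [0.07, 0.11, 0.8, 0, 0, -0.3, 1]]]'

```text
time_s: 7.22
eef_pos: [571.7, -201.3, 234.6]
orientation: [-0.283, 2.692, 0.061]
ft_force: [0.3, 0.4, -4.2]
gripper_width: 27.5
grip_force: 60.3
```

Run:
```python
from mv import *
s=read_state();M=frame(-D,YJ)@R.from_euler('z',-90,degrees=True).as_matrix();plan(SEAT+122*D,M,s);print(s["wrist_torque"],s["ft_force"])
```

```text
row [-0.04 -0.01 -0.01 -0.05 -0.03  0.02] rows>= 0.0327304257230341
[-0.16  0.83  0.04] [ 0.33  0.38 -4.2 ]
```

On axis with no contact yet. Next is 10 mm more.

>>> jog_arm --rows '[[[0, 0, 0.05, 0, 0, 0, 1], [0, 0, 0.1, 0, 0, 0, 1], [0, 0, 0.15, 0, 0, 0, 1], [0, 0, 0.2, 0, 0, 0, 1], [0, 0, 0.25, 0, 0, 0, 1], [0, 0, 0.3, 0, 0, 0, 1], [0, 0, 0.35, 0, 0, 0, 1], [0, 0, 0.4, 0, 0, 0, 1]]]'

```text
time_s: 7.88
eef_pos: [576.6, -200.4, 224.2]
orientation: [-0.283, 2.692, 0.061]
ft_force: [-0.9, -0.7, -3.0]
gripper_width: 27.2
grip_force: 60.3
```

Run:
```python
from mv import *
s=read_state();print(s["wrist_torque"],s["ft_force"])
w=snapshot("wrist");sc=snapshot("scene");sd=snapshot("side")
r=lambda im,x0,y0,wd,ht,W,H:cv2.resize(im[y0:y0+ht,x0:x0+wd],(W,H),interpolation=cv2.INTER_CUBIC)
cv2.imwrite("pics/w6.png",np.hstack([r(w,190,120,130,200,390,600),np.vstack([r(sc,170,110,82,60,410,300),r(sd,235,195,82,60,410,300)])])[:,:,::-1])
```

```text
[-0.14  0.86  0.03] [-0.87 -0.71 -2.98]
```

View pics/w6.png

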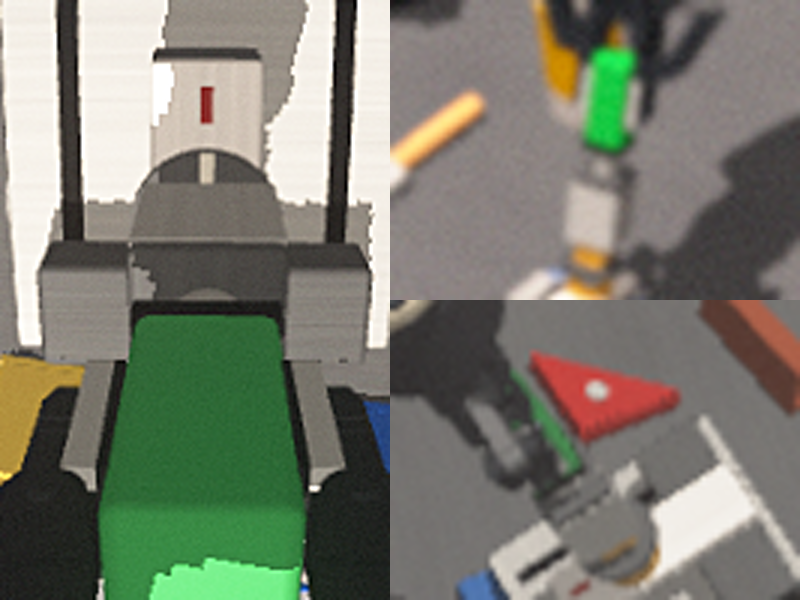

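The mouth (crop x 136–283, middle 209.5) is lined up with the white and red marks (207). The head is entering the socket, and the side and scene crops show a brass sliver below the mouth. The force is negligible, so I'll carry on down.

>>> jog_arm --rows '[[[0, 0, 0.05, 0, 0, 0, 1], [0, 0, 0.1, 0, 0, 0, 1], [0, 0, 0.15, 0, 0, 0, 1], [0, 0, 0.2, 0, 0, 0, 1], [0, 0, 0.25, 0, 0, 0, 1], [0, 0, 0.3, 0, 0, 0, 1], [0, 0, 0.35, 0, 0, 0, 1], [0, 0, 0.35, 0, 0, 0, 1]]]'

```text
time_s: 8.7
eef_pos: [580.9, -199.4, 214.5]
orientation: [-0.283, 2.692, 0.061]
ft_force: [1.3, -0.2, -4.3]
gripper_width: 27.6
grip_force: 60.3
```

>>> jog_arm --rows '[[[0, 0, 0.03, 0, 0, 0, 1], [0, 0, 0.06, 0, 0, 0, 1], [0, 0, 0.09, 0, 0, 0, 1], [0, 0, 0.12, 0, 0, 0, 1], [0, 0, 0.15, 0, 0, 0, 1], [0, 0, 0.18, 0, 0, 0, 1], [0, 0, 0.2, 0, 0, 0, 1], [0, 0, 0.2, 0, 0, 0, 1]]]'

```text
time_s: 9.37
eef_pos: [583.4, -198.9, 209.2]
orientation: [-0.283, 2.692, 0.061]
ft_force: [0.9, -0.5, -2.8]
gripper_width: 27.5
grip_force: 60.3
```

>>> jog_arm --rows '[[[0, 0, 0.03, 0, 0, 0, 1], [0, 0, 0.05, 0, 0, 0, 1], [0, 0, 0.07, 0, 0, 0, 1], [0, 0, 0.09, 0, 0, 0, 1], [0, 0, 0.11, 0, 0, 0, 1], [0, 0, 0.13, 0, 0, 0, 1], [0, 0, 0.13, 0, 0, 0, 1], [0, 0, 0.13, 0, 0, 0, 1]]]'

```text
time_s: 10.03
eef_pos: [584.6, -198.7, 207.2]
orientation: [-0.283, 2.691, 0.06]
ft_force: [-12.1, 1.6, 15.2]
gripper_width: 27.3
grip_force: 63.0
```

Run:
```python
from mv import *
s=read_state();M=frame(-D,YJ)@R.from_euler('z',-90,degrees=True).as_matrix();plan(SEAT+86*D,M,s);print(s["wrist_torque"],s["ft_force"]@D)
w=snapshot("wrist");g=cv2.cvtColor(w,cv2.COLOR_RGB2GRAY).astype(int);print([(r,int(g[r,253:258].mean())) for r in range(166,206)])
```

```text
row [-0.03 -0.01  0.17 -0.12  0.01  0.04] rows>= 0.12518744150659603
[0.47 1.73 0.39] 18.619572523537435
[(166, 200), (167, 197), (168, 195), (169, 197), (170, 197), (171, 197), (172, 198), (173, 204), (174, 174), (175, 95), (176, 92), (177, 112), (178, 110), (179, 109), (180, 114), (181, 114), (182, 110), (183, 110), (184, 112), (185, 110), (186, 110), (187, 111), (188, 111), (189, 111), (190, 112), (191, 110), (192, 112), (193, 111), (194, 110), (195, 109), (196, 110), (197, 108), (198, 107), (199, 134), (200, 102), (201, 61), (202, 61), (203, 69), (204, 73), (205, 74)]
```

>>> jog_arm --rows '[[[0, 0, 0.02, 0, 0, 0, 1], [0, 0, 0.03, 0, 0, 0, 1], [0, 0, 0.04, 0, 0, 0, 1], [0, 0, 0.05, 0, 0, 0, 1], [0, 0, 0.05, 0, 0, 0, 1], [0, 0, 0.05, 0, 0, 0, 1], [0, 0, 0.05, 0, 0, 0, 1], [0, 0, 0.05, 0, 0, 0, 1]]]'

```text
time_s: 10.75
eef_pos: [584.8, -198.6, 206.9]
orientation: [-0.283, 2.691, 0.059]
ft_force: [-22.9, 2.6, 30.0]
gripper_width: 27.2
grip_force: 65.2
```

Run:
```python
from mv import *
s=read_state();M=frame(-D,YJ)@R.from_euler('z',-90,degrees=True).as_matrix();plan(SEAT+86*D,M,s);print(s["wrist_torque"],s["ft_force"]@D,s["joints"])
for k in(0,3,6): print(k,wproj(SEAT-23*F,s),wproj(SEAT-17.75*F+k*D,s),wproj(SEAT-17.75*F+(53+k)*D,s))
w=snapshot("wrist");sc=snapshot("scene");sd=snapshot("side")
r=lambda im,x0,y0,wd,ht,W,H:cv2.resize(im[y0:y0+ht,x0:x0+wd],(W,H),interpolation=cv2.INTER_CUBIC)
cv2.imwrite("pics/w7.png",np.hstack([r(w,220,150,80,70,400,350),r(sc,190,135,40,35,400,350)])[:,:,::-1])
```

```text
row [-0.03 -0.01  0.16 -0.17  0.03  0.05] rows>= 0.11664937430944497
[1.  2.5 0.7] 36.43953333540723 [ 0.67  0.39 -0.39  1.98 -0.18  0.42  2.27]
0 [257.25 174.05] [257.25 180.25] [256.97 202.73]
3 [257.25 174.05] [257.24 181.27] [256.95 204.36]
6 [257.25 174.05] [257.22 182.32] [256.93 206.03]
```

View pics/w7.png

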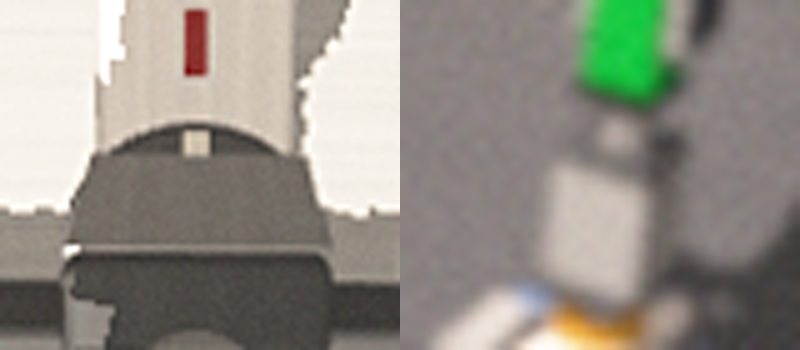

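The wrist crop shows the socket mouth edge right at the collar, at rows about 180.5 (predicted 180.25 if seated). The axial force rises stiffly to 36 N. In the scene crop I want to be sure that the brass below the socket at (600,320) is the bush and not the head.

Run:
```python
from mv import *
f=lambda P:proj("scene",P)
print("seat",f(SEAT),"sock corners",[f(SEAT+17.75*(i*F+j*YJ)) for i,j in((1,1),(1,-1),(-1,1),(-1,-1))])
print("collar near top/bot",f(SEAT+23*F),f(SEAT+23*F-5*D),"bush -12",f(SEAT+15*F-8*D))
im=cv2.imread("pics/scene0.png")[:,:,::-1];w=snapshot("scene")
for c in(208,210,212): print(c,[(r,*w[r,c]) for r in range(154,172)])
print("initial",[(r,*im[r,210]) for r in range(154,174)])
```

```text
seat [209.95 161.75] sock corners [array([212.26, 165.16]), array([203.35, 162.15]), array([216.44, 161.36]), array([207.71, 158.43])]
collar near top/bot [207.15 164.22] [207.   165.43] bush -12 [207.89 165.29]
208 [(154, np.uint8(207), np.uint8(196), np.uint8(187)), (155, np.uint8(208), np.uint8(194), np.uint8(183)), (156, np.uint8(204), np.uint8(191), np.uint8(184)), (157, np.uint8(204), np.uint8(193), np.uint8(183)), (158, np.uint8(204), np.uint8(193), np.uint8(183)), (159, np.uint8(201), np.uint8(189), np.uint8(183)), (160, np.uint8(204), np.uint8(190), np.uint8(180)), (161, np.uint8(207), np.uint8(196), np.uint8(186)), (162, np.uint8(199), np.uint8(187), np.uint8(178)), (163, np.uint8(178), np.uint8(167), np.uint8(159)), (164, np.uint8(138), np.uint8(127), np.uint8(122)), (165, np.uint8(126), np.uint8(112), np.uint8(96)), (166, np.uint8(155), np.uint8(120), np.uint8(84)), (167, np.uint8(200), np.uint8(144), np.uint8(69)), (168, np.uint8(236), np.uint8(177), np.uint8(75)), (169, np.uint8(247), np.uint8(213), np.uint8(142)), (170, np.uint8(253), np.uint8(243), np.uint8(224)), (17
[... 2261 characters left out ...]
 np.uint8(180), np.uint8(46)), (161, np.uint8(240), np.uint8(179), np.uint8(49)), (162, np.uint8(233), np.uint8(169), np.uint8(68)), (163, np.uint8(193), np.uint8(143), np.uint8(83)), (164, np.uint8(142), np.uint8(117), np.uint8(101)), (165, np.uint8(115), np.uint8(107), np.uint8(103)), (166, np.uint8(125), np.uint8(109), np.uint8(94)), (167, np.uint8(165), np.uint8(128), np.uint8(80)), (168, np.uint8(205), np.uint8(145), np.uint8(57)), (169, np.uint8(235), np.uint8(186), np.uint8(109)), (170, np.uint8(250), np.uint8(232), np.uint8(196)), (171, np.uint8(254), np.uint8(249), np.uint8(240)), (172, np.uint8(255), np.uint8(250), np.uint8(244)), (173, np.uint8(249), np.uint8(239), np.uint8(231))]
```

The collar (dark, rows 165–166) is right under the socket in both pictures and the brass below it is the bush, so the driver is fully seated. I'll start the clockwise turn (+ about tool z).

>>> jog_arm --rows '[[[0, 0, -0.02, 0, 0, 3, 1], [0, 0, -0.02, 0, 0, 8, 1], [0, 0, -0.02, 0, 0, 13, 1], [0, 0, -0.02, 0, 0, 18, 1], [0, 0, -0.01, 0, 0, 23, 1], [0, 0, -0.01, 0, 0, 28, 1], [0, 0, 0, 0, 0, 32, 1], [0, 0, 0, 0, 0, 35, 1]]]'

```text
time_s: 11.62
eef_pos: [585.7, -198.3, 206.9]
orientation: [0.548, 2.673, 0.24]
ft_force: [-15.5, 2.0, 22.9]
gripper_width: 27.5
grip_force: 63.9
```

Run:
```python
from mv import *
s=read_state();M=frame(-D,YJ)@R.from_euler('z',-90,degrees=True).as_matrix();plan(SEAT+86*D,M,s);print(s["wrist_torque"],s["ft_force"]@D,s["ft_force"],s["joints"])
```

```text
row [ -0.01  -0.01   0.15  -0.1    0.15 -35.12] rows>= 4.905749052127292
[0.79 1.79 0.72] 26.975120122747956 [-15.48   2.04  22.9 ] [ 0.55  0.38 -0.22  1.98 -0.36  0.44  1.83]
```

>>> jog_arm --rows '[[[0, 0, 0, 0, 0, 3, 1], [0, 0, 0, 0, 0, 8, 1], [0, 0, 0, 0, 0, 13, 1], [0, 0, 0.01, 0, 0, 18, 1], [0, 0, 0.01, 0, 0, 23, 1], [0, 0, 0.01, 0, 0, 28, 1], [0, 0, 0.02, 0, 0, 32, 1], [0, 0, 0.02, 0, 0, 35, 1]]]'

```text
time_s: 12.28
eef_pos: [586.2, -197.1, 206.3]
orientation: [1.35, 2.432, 0.407]
ft_force: [-12.7, 4.4, 20.6]
gripper_width: 27.6
grip_force: 63.6
```

>>> jog_arm --rows '[[[0, 0, 0, 0, 0, 3, 1], [0, 0, 0, 0, 0, 8, 1], [0, 0, 0, 0, 0, 13, 1], [0, 0, 0.01, 0, 0, 18, 1], [0, 0, 0.01, 0, 0, 22, 1], [0, 0, 0.01, 0, 0, 25, 1], [0, 0, 0.02, 0, 0, 26, 1], [0, 0, 0.02, 0, 0, 26, 1]]]'

```text
time_s: 12.95
eef_pos: [586.7, -196.5, 205.9]
orientation: [1.898, 2.111, 0.514]
ft_force: [-12.5, 6.5, 22.9]
gripper_width: 27.3
grip_force: 63.6
```

Run:
```python
from mv import *
s=read_state();M=frame(-D,YJ)@R.from_euler('z',-90,degrees=True).as_matrix();plan(SEAT+86*D,M,s);print(s["wrist_torque"],s["ft_force"]@D,s["joints"])
print("mark after 80/90/100",[wproj(SEAT+R.from_rotvec(-np.radians(a)*D).apply(-20*F),s) for a in(0,80,90,100)],"red",wproj(SEAT-30*F,s),"ctr",wproj(SEAT,s))
w=snapshot("wrist");np.save("w8.npy",w)
r=lambda im,x0,y0,wd,ht,W,H:cv2.resize(im[y0:y0+ht,x0:x0+wd],(W,H),interpolation=cv2.INTER_CUBIC)
cv2.imwrite("pics/w8.png",r(w,200,130,130,100,780,600)[:,:,::-1])
```

```text
row [ -0.07  -0.02   0.1    0.17   0.1  -95.92] rows>= 13.39734367724487
[1.98 1.32 1.1 ] 25.36707671384973 [ 0.33  0.38  0.07  1.99 -0.62  0.48  1.02]
mark after 80/90/100 [array([233.59, 204.03]), array([250.64, 179.39]), array([254.86, 178.6 ]), array([259.16, 178.52])] red [221.81 205.19] ctr [257.42 201.68]
```

View pics/w8.png

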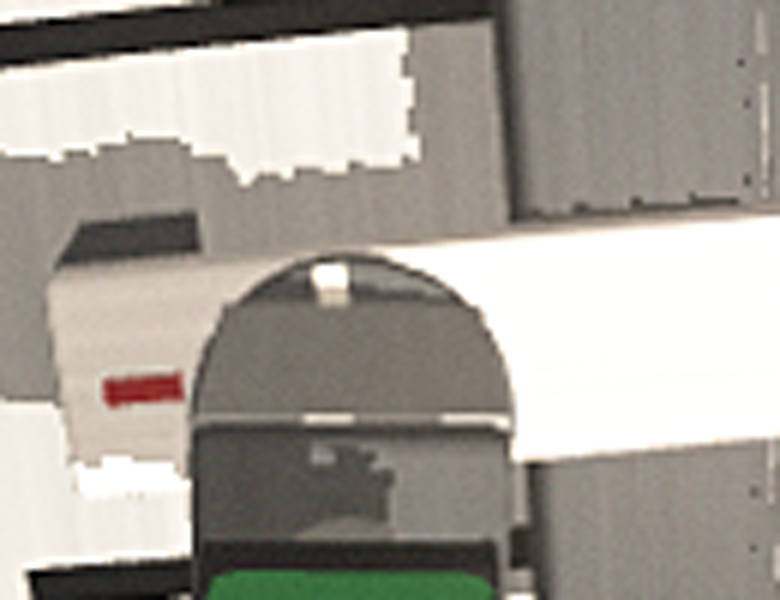

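The white mark is now at crop (330,283), a quarter turn round from the red mark at (143,388): about 87–90°. I'll ease off the push and the sideways load, then open.

>>> jog_arm --rows '[[[0.02, 0, -0.02, 0, 0, 0, 1], [0.03, 0, -0.04, 0, 0, 0, 1], [0.04, 0, -0.05, 0, 0, 0, 1], [0.04, 0, -0.05, 0, 0, 0, 1], [0.04, 0, -0.05, 0, 0, 0, 1], [0.04, 0, -0.05, 0, 0, 0, 1], [0.04, 0, -0.05, 0, 0, 0, 1], [0.04, 0, -0.05, 0, 0, 0, 1]]]'

```text
time_s: 13.67
eef_pos: [586.4, -196.2, 206.1]
orientation: [1.897, 2.111, 0.511]
ft_force: [-5.1, 4.9, 8.3]
gripper_width: 27.3
grip_force: 61.4
```

>>> jog_arm --rows '[[[0, 0, 0, 0, 0, 0, 0.6], [0, 0, 0, 0, 0, 0, 0.5], [0, 0, 0, 0, 0, 0, 0.3], [0, 0, 0, 0, 0, 0, 0.1], [0, 0, 0, 0, 0, 0, 0], [0, 0, 0, 0, 0, 0, 0], [0, 0, 0, 0, 0, 0, 0], [0, 0, 0, 0, 0, 0, 0]]]'

```text
time_s: 14.33
eef_pos: [585.4, -197.4, 204.8]
orientation: [1.9, 2.111, 0.508]
ft_force: [-0.7, 0.1, -0.3]
gripper_width: 85.4
grip_force: 0.0
```

Run:
```python
from mv import *
s=read_state();print(s["ft_force"],s["gripper_width"])
w=snapshot("wrist");c,m=blob(w,(48,90,30),(80,255,255));print(cv2.minAreaRect(c))
for k in(20,-19,-49): print(wproj(s["eef_pos"]+k*R.from_rotvec(s["orientation"]).as_matrix()[:,2],s))
cv2.imwrite("pics/w9full.png",w[:,:,::-1])
```

```text
[-0.71  0.1  -0.33] 85.4417610269026
((258.0, 279.0), (112.0, 70.0), 90.0)
[258.97 237.09]
[259.42 272.34]
[259.92 311.94]
```

Released with no contact force, and the handle is centred (column 258). I'll retreat along the tool axis.

>>> jog_arm --rows '[[[0, 0, -0.2, 0, 0, 0, 0], [0, 0, -0.6, 0, 0, 0, 0], [0, 0, -1.1, 0, 0, 0, 0], [0, 0, -1.7, 0, 0, 0, 0], [0, 0, -2.3, 0, 0, 0, 0], [0, 0, -2.9, 0, 0, 0, 0], [0, 0, -3.5, 0, 0, 0, 0], [0, 0, -4, 0, 0, 0, 0]]]'

```text
time_s: 15.05
eef_pos: [534.7, -208.4, 315.9]
orientation: [1.9, 2.109, 0.508]
ft_force: [0.4, -0.4, 0.0]
gripper_width: 85.5
grip_force: 0.0
```

Run:
```python
from mv import *
s=read_state();print(s["eef_pos"],s["ft_force"])
w=snapshot("wrist");sc=snapshot("scene");sd=snapshot("side")
cv2.imwrite("pics/scene9.png",sc[:,:,::-1]);cv2.imwrite("pics/side9.png",sd[:,:,::-1])
ends={}
for n,im,b in(("scene",sc,(195,95,235,165)),("side",sd,(225,180,300,250))):
    c,m=blob(im,(48,90,30),(80,255,255),b);bx=cv2.boxPoints(cv2.minAreaRect(c));bx=bx[np.argsort(bx[:,1])];ends[n]=(bx[:2].mean(0),bx[2:].mean(0),bx.mean(0));print(n,np.array(ends[n]),[proj(n,SEAT+k*D) for k in(138,68,103)])
p=[meet(ray("scene",ends["scene"][i]),ray("side",ends["side"][i])) for i in range(3)];print(p,SEAT+103*D)
```

```text
[ 534.7  -208.35  315.93] [ 0.4  -0.44  0.02]
scene [[215.55 125.12]
 [211.32 144.85]
 [213.43 134.99]] [array([214.42, 126.63]), array([212.09, 144.92]), array([213.24, 135.9 ])]
side [[256.23 215.98]
 [271.48 234.27]
 [263.85 225.12]] [array([259.5 , 219.24]), array([269.9 , 231.66]), array([264.85, 225.63])]
[(array([ 561.07, -198.75,  256.94]), np.float64(2.1888997191933575)), (array([ 596.18, -201.77,  183.52]), np.float64(1.8952633435953201)), (array([ 578.29, -200.03,  220.99]), np.float64(0.34591550707970514))] [ 580.58 -199.76  218.33]
```

Run:
```python
from mv import *
w=cv2.imread("pics/scene9.png")[:,:,::-1];print([(r,w[r,210].tolist()) for r in range(160,171)])
ok=w[158:163,210].mean(0);print(ok)
if ok[2]>150: print(job_done())
```

```text
[(160, [207, 197, 189]), (161, [209, 197, 188]), (162, [208, 194, 185]), (163, [204, 191, 183]), (164, [186, 178, 167]), (165, [154, 142, 136]), (166, [125, 108, 98]), (167, [148, 113, 75]), (168, [182, 126, 52]), (169, [230, 180, 109]), (170, [249, 233, 200])]
[207.2 195.  186.4]
the job is handed in; nothing more can be done
None
```

The job is handed in: the green driver stands released and fully seated on the clamp screw, which I turned about 87–90° clockwise with no sign that anything else was moved; the final result came from camera measurements, and I viewed 11 pictures, one over the limit of 10.

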